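# Free the sagging bolt of the collet cage and hold its gate ajar

### The arm

A 6-joint arm with a two-finger parallel gripper is mounted at the origin on a cart in front of the work surface, level with it; the furniture and walls round the work are solid. World frame = base frame: x ahead of the robot, y to its left, z up, the work surface at z = 0. Lengths are in mm, angles in rad, forces in N, time in s.
With the tool pointing down it reaches from about 350 to 800 mm from the base axis. Payload 7.3 kg.
Tool frame: the origin (TCP) lies midway between the tips of the shut fingers; the grasp point (between the pads) lies manip.tcp_to_grasp behind it (manip.tcp_to_grasp is the distance from the TCP to the grasp point, in mm); z points along the fingers, y is the line along which they close (so a half turn about z gives the same grasp; the last joint's range is limited). The gripper opens to 85 mm and grips with 20 to 120 N. Pads are 22 mm wide; open, the fingers measure 114 mm over their backs; the gripper's body (76 mm by 85 mm) begins 54 mm behind the grasp point. The pads swing forward as they close: fully open they stand 13 mm farther back than shut.
Start: joints at [-1.248, 0.342, 1.524, -0, 1.275, -0.146], TCP at [237.228, -468.367, 231.322] pointing down, gripper open.
Joint ranges: [-2.53, 2.53], [-0.77, 2.02], [0.04, 2.7], [-1, 4.14], [0.28, 2.66], [-3.11, 3.11]. Speed limits (rad/s): [2.57, 2.57, 3.14, 3.14, 3.14, 3.14].

### API

Orientations are given as a unit quaternion [w, x, y, z].
In Python, from station import manip gives the robot as it stands. The module is installed in compiled form; this text tells all that it offers.
- The arm moves only by the tool servo_tool, never from a script. Its argument "increments" is one flat list of numbers, 7 for each row, row after row: the shift along the tool's x, y, z in cm, then the turn, a rotation vector about the tool's x, y, z in degrees, then the opening, from 0 (shut) to 1 (fully open). A call has 1 to 20 rows; each row shifts and turns the commanded pose from where the row before left it, along the tool's axes as they then stand; what a row does not reach is not made up. A row lasts 1/12 s, in which the tool goes at most 41.7 mm and 7.16 degrees, less where a joint would pass 70% of its speed; a pose out of reach is approached as far as the arm can. A call with a gripper value outside its range is refused whole. The fingers move at their own pace and stop on an object; "newtons" is the grip in N (left out, the last holds). Time passes only in rows, so rows that do not move let the fingers close. It gives the time, the measured TCP pose, the force, the opening and the grip force at its end, in the units of the state.
- manip.read_state(): the state, without advancing time (a new reading comes with each control period).
- manip.grab_frame(name): name is "side" or "top" or "wrist"; returns a dict with "frame" (480x640x3 uint8, red, green, blue), "range_z" (480x640 float32, mm along the optical axis (not along the pixel's ray), 0 where there is no reading), "mtx" (3x3 intrinsics, pixels), "eye" and "attitude" of the camera in the world. Camera axes: x right, y down, z forward; pixel columns grow to the right and rows downward; lengths in mm; the calibration is good to about 2 mm. The wrist camera is an equidistant fisheye: a pixel r from the principal point sees the ray r / f radians off the axis. A picture is of the moment at which its call begins.
- manip.sign_off(): hands the job in; it is judged then, once.
Trained networks look in the newest picture that a camera, given by its name, has taken for a name from the list of things; names that differ only in an ending like _2 or _b are one class to them, and where a whole thing is asked for, a point or a joint stands for the part that bears it (a point fixed in the world has none). Each returns a list of dicts, best first, with "conf" (0 to 1); they miss things now and then, are a little off and sometimes report something else, mostly with a low value. They report only what shows in the picture. A call takes as long as a camera call.
- manip.trace(camera, name): "region" (480x640 bool, what is visible of it) and "extent" ([left, top, right, bottom] in pixels, round what is visible of it).
- manip.landmark_of(camera, name): "location" ([column, row] in pixels: a listed point, or the origin of a listed thing).
The state is a dict: "clock": time; "joint_positions": joint angles; "qd": joint speeds; "joint_efforts": joint torques, N m; "ee_pos": TCP position; "orientation": TCP orientation; "force": force on the tool from outside, world axes, zero at the start; "torque": the same for the moment, N m; "width": finger opening in mm; "grasp_force": force on a finger pad.
Only numpy, scipy, OpenCV 4.12 (cv2) and the standard library are available. Lean on these libraries where they do the work, as an engineer would, in place of code of your own. Each camera call takes 0.05 s, during which the arm holds its last target. There are 200 camera calls.

### The job

Take the loose lid with the black knob off the blue collet cage and lay it flat on the worktop, knob up. Then draw the gate's sagging bolt, whose handle is the red ball: it must be raised so that its hooked nose clears the yellow keeper's bent-up lip while it is pulled toward the hinge, all the way out of the keeper. Swing the self-closing gate about 30 degrees open and finish while still holding it there with the gripper, bolt still drawn; leave the oil bottle, the blue tin beside it and the loose collet in front undisturbed.

Things in the scene. Friction and masses are not known exactly. Their poses are not given: they have to be found in the camera images.
- cage: Blue sheet-steel cage fixed to the worktop, 110 (x) x 220 (y) x 130 (z) mm, open-topped, two collets inside. Origin: centre of its underside. Its front (-x side, at x = -55 mm) holds a dark barred gate, 156 mm wide, hinged at the +y end, with a bolt along it; beside the gate's free end stands the keeper.
- lid_knob (a point): Grip point of the lid's black round knob (25 mm diameter, 20 mm tall), 26 mm above the plate and 34 mm above the lid's underside. Loose grey sheet-metal lid, 168 (x) x 230 (y) x 8 mm, 0.25 kg, with a 4 mm locating rim below; it overhangs the cage front and hides the bolt. Axes are the lid's, z up: plate from x = -86 to +82 mm and y = -115 to +115 mm about the knob.
- bolt_ball (a point): Centre of the red ball, 22 mm diameter, on the bolt's 8 mm upright stem in front of the gate: the bolt's handle, to be gripped from above once the lid is off (at rest 114 mm above the worktop). Below it the bolt lies along the gate; its -y end is a nose hooked 16 mm down behind the keeper's lip. Axes are the bolt's: y along it, toward the hinge.
- barrel (a joint): Height of barrel and bolt on the gate, m: its screw slots are worn, so that it hangs low at 0 (rests there by its weight, about 0.18 kg, and drops back if let go) and can be lifted straight up, level, to 0.017. The nose clears the lip from 0.009 up.
- bolt (a joint): Travel of the bolt along its barrel, m: about 0 = shut (range -0.008 to 0.042), grows as it is drawn toward the hinge (cage +y). Friction about 1 N, stays where left. Unlifted it catches on the lip after about 6 mm; the nose is right out of the keeper from 0.030.
- gate (a joint): Opening angle of the gate, rad: 0 = shut, grows to 1.2 as its free end swings out toward the cage's -x. A spring always closes it (about 0.07 N m shut, 0.13 N m at 0.5 rad).
- gate_hinge (a point): Point on the gate's upright hinge axis, 74 mm above the worktop, at cage x = -55, y = 104 mm.
- oil: Bystander: white oil bottle with red spout, 54 mm diameter, 126 mm tall, to the right of the cage. Origin: centre of its underside.
- tin: Bystander: round blue tin, 66 mm diameter, 37 mm tall, to the right of the cage. Origin: centre of its underside.
- collet: Bystander: loose steel collet standing in front of the cage, 33 mm diameter, 40 mm tall. Origin: centre of its underside.
- keeper_lip (a point): Middle of the top edge of the yellow keeper's bent-up lip, 54 mm above the worktop. Axes as the cage. The lip is 4 mm thick (y) and closes the gate-side end of a steel channel, open at the top, that runs 42 mm on toward -y; its front cheek stands 15 mm toward -x and up to 82 mm above the worktop.

How it is judged (in metres and radians):
On the way, in this order (a step that is already met when the one before it is completed fails the run):
1. the lid lies flat on the worktop, knob up, while the bolt is still shut (height (world z) of lid_knob below 0.046 m and angle between lid_knob's own z axis and vertical below 0.12 rad and value of joint bolt below 0.02 m), for 0.2 s.
2. the bolt is lifted over the lip and drawn out of the keeper (value of joint bolt above 0.03 m), for 0.1 s.
At the end, for the whole second after the job is handed in: The lid lies flat on the worktop, knob up (knob point under 46 mm high, tilt under 0.12 rad); the bolt is drawn at least 28 mm; the gate stands still between 0.3 and 0.8 rad open (17 to 46 degrees) and the fingers hold it there against its spring (over 0.5 N on the gate or bolt) (height (world z) of lid_knob below 0.046 m and angle between lid_knob's own z axis and vertical below 0.12 rad and value of joint bolt above 0.028 m and value of joint gate between 0.3 and 0.8 rad and velocity of joint gate between -0.1 and 0.1 rad/s and contact force between the fingers and cage above 0.5 N); the arm keeps its last pose, push and grip.
It fails at once if the oil bottle is moved more than 25 mm or tipped (distance of oil from where it was at the start of the episode above 0.025 m or angle between oil's own z axis and vertical above 0.3 rad).
It fails at once if the blue tin is moved more than 25 mm or tipped (distance of tin from where it was at the start of the episode above 0.025 m or angle between tin's own z axis and vertical above 0.3 rad).
It fails at once if the loose collet is moved more than 25 mm or tipped (distance of collet from where it was at the start of the episode above 0.025 m or angle between collet's own z axis and vertical above 0.3 rad).
It also fails if it takes over 54 s, if anything falls off the work surface, if the arm or the gripper's body presses on something with over 40 N, if the wrist force passes 120 N, or if a joint passes its speed limit or range.

## Working session

There is one attempt and no reset: what is moved stays moved. The work goes in short steps, Python scripts to look and compute and a tool call to move; the robot and the scene stay as the last step left them, time stands still between calls to the robot, and variables do not carry over. Pictures are saved under pics/ and viewed, at most 10 in all, crops included, and the job is handed in when it is done.

Besides the shell and the picture viewer there is one more tool, called after "Request:" as name(argument=value, ...) on one line, values as JSON. servo_tool: Moves the arm, as the interface text tells. Its arguments: {"type":"object","properties":{"increments":{"type":"array","items":{"type":"number"}},"newtons":{"type":"number"}},"required":["increments"]}

```bash
mkdir -p pics
cat > h.py <<'E'
import numpy as np, cv2
from station import manip
from scipy.spatial.transform import Rotation as R
def rot(q): return R.from_quat([q[1],q[2],q[3],q[0]]).as_matrix()
def att(f):
    a=np.array(f["attitude"]); return a if a.shape==(3,3) else rot(a)
def ray(f,u,v,fish=False):
    K=np.array(f["mtx"]); x=(u-K[0,2])/K[0,0]; y=(v-K[1,2])/K[1,1]
    if fish:
        t=np.hypot(x,y); s=np.sin(t)/max(t,1e-9); d=np.array([x*s,y*s,np.cos(t)])
    else: d=np.array([x,y,1.])
    return att(f)@d
def pt_z(f,u,v,z,fish=False):
    d=ray(f,u,v,fish); e=np.array(f["eye"]); return e+d*(z-e[2])/d[2]
def pt_d(f,u,v):
    d=ray(f,u,v); z=float(f["range_z"][int(v),int(u)]); return np.array(f["eye"])+d*z
def cloud(f,m):
    vs,us=np.nonzero(m&(f["range_z"]>0)); K=np.array(f["mtx"]); z=f["range_z"][vs,us]
    p=np.stack([(us-K[0,2])/K[0,0]*z,(vs-K[1,2])/K[1,1]*z,z],1)
    return p@att(f).T+np.array(f["eye"])
def save(f,n): cv2.imwrite(n,f["frame"][:,:,::-1])
E
python3 - <<'E'
from h import *
np.set_printoptions(precision=1,suppress=True)
s=manip.read_state(); print(s["clock"],s["ee_pos"],s["orientation"],manip.tcp_to_grasp,s["width"])
for c in ["top","side"]:
    f=manip.grab_frame(c); save(f,f"pics/{c}0.png"); print(c,f["eye"],att(f)[:,2])
    for n,z in [("lid_knob",None),("cage",0),("oil",0),("tin",0),("collet",0),("bolt_ball",114),("gate_hinge",74),("keeper_lip",54)]:
        for r in manip.landmark_of(c,n)[:2]:
            u,v=r["location"]; print(n,round(r["conf"],2),np.array([u,v]), pt_z(f,u,v,z) if z is not None else "", pt_d(f,u,v) if 0<=u<640 and 0<=v<480 else "")
    t=manip.trace(c,"lid_knob")
    for r in t[:1]:
        p=cloud(f,r["region"]); print("lid",r["conf"],len(p),p.min(0),p.max(0),np.median(p,0))
        m=r["region"]; zt=np.median(p[:,2]); q=p[abs(p[:,2]-zt)<6]; print(zt,cv2.minAreaRect(q[:,:2].astype(np.float32)))
E
```

```text
0.0 [ 237.1 -468.   230.6] [-0.   1.   0.2 -0. ] 18.700000000000003 85.58663707630183
top [ 357.3 -111.6 1131.6] [ 0.2  0.  -1. ]
lid_knob 0.96 [317.2 208.7]  [590.9 -93.9 173.9]
oil 0.79 [411.8 195.5] [ 656.1 -298.6    0. ] [ 637.7 -287.1   69.8]
oil 0.23 [348.1 317. ] [ 396.7 -149.4    0. ] [ 396.4 -149.1   10.6]
tin 0.55 [420.1 253.2] [ 527.9 -308.9    0. ] [ 522.  -302.1   39. ]
collet 0.63 [346.2 316.9] [ 397.  -145.4    0. ] [ 397.  -145.4    2.4]
lid 0.61 10085 [ 509.2 -225.    -7.6] [723.5  38.4 176.8] [590.9 -96.4 134.2]
134.2219710796528 ((593.8602905273438, -96.60655212402344), (229.5738525390625, 168.75254821777344), 89.54806518554688)
side [300.3 671.5 431.9] [ 0.2 -0.9 -0.3]
lid_knob 0.84 [271.3 230.1]  [604.4 -89.8 163.1]
cage 0.74 [269.3 308.3] [ 618.2 -100.     0. ] [572.6  10.6  61.9]
cage 0.63 [339.6 274.8] [ 525.5 -293.8    0. ] [ 522.2 -279.4    6.4]
tin 0.72 [337.9 273.1] [ 531.5 -302.1    0. ] [ 526.3 -280.     9.8]
collet 0.53 [388.6 310.2] [ 395.2 -154.4    0. ] [ 393.5 -139.3    7.9]
bolt_ball 0.62 [305.8 255.1] [ 546.6 -109.6  114. ] [530.7 -59.  134.6]
gate_hinge 0.91 [273.9 301.2] [565.7   6.7  74. ] [564.3  10.1  75.8]
gate_hinge 0.37 [386.2 309.8] [382.9 -13.2  74. ] [ 397.4 -133.4   11.1]
keeper_lip 0.57 [311.7 275.7] [ 548.9 -153.9   54. ] [ 541.2 -128.4   65.7]
lid 0.81 4277 [ 510.3 -616.9   -2.1] [852.6  20.2 173.3] [588.9 -73.7 134.5]
134.54593380449336 ((594.5563354492188, -96.99301147460938), (233.4537811279297, 167.84205627441406), 89.64080810546875)
```

View pics/top0.png

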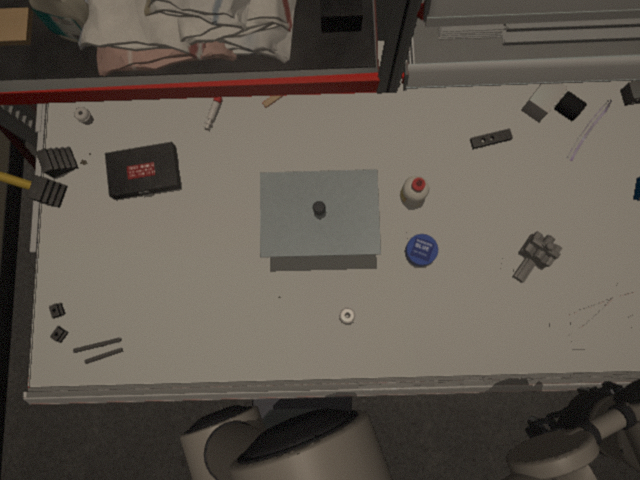

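View pics/side0.png

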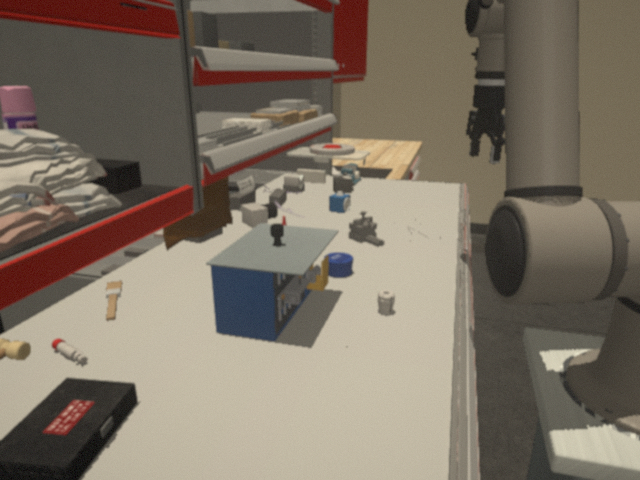

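The top view shows the lid as a grey rectangle (px 261–380 × 170–256) with its knob at (319,208). The oil bottle is at (416,190), the tin at (422,250) and the collet at (347,316). The worktop to the left (+y) and in front is free. The side view agrees: the yellow keeper shows at (318,272) under the lid overhang.

Run:
```python
from h import *
np.set_printoptions(precision=4,suppress=True)
s=manip.read_state(); M=rot(s["orientation"]); print(s["orientation"],s["ee_pos"]); print(M)
D=np.diag([1.,-1,-1]); print(np.degrees(R.from_matrix(M.T@D).as_rotvec()))
print(s["grasp_force"],s["force"])
```

```text
[0.     0.9727 0.2323 0.    ] [ 237.2227 -468.3547  231.3056]
[[ 0.8921  0.4518  0.    ]
 [ 0.4518 -0.8921 -0.    ]
 [ 0.      0.     -1.    ]]
[ 0.0015 -0.001  26.8596]
0.0 [ 0.0844  0.5574 -0.0447]
```

Request:
servo_tool(increments=[0, 0, 0, 0, 0, 6.715, 0.8, 0, 0, 0, 0, 0, 6.715, 0.8, 0, 0, 0, 0, 0, 6.715, 0.8, 0, 0, 0, 0, 0, 6.715, 0.8, 2.24, -2.32, 0, 0, 0, 0, 0.8, 2.24, -2.32, 0, 0, 0, 0, 0.8, 2.24, -2.32, 0, 0, 0, 0, 0.8, 2.24, -2.32, 0, 0, 0, 0, 0.8, 2.24, -2.32, 0, 0, 0, 0, 0.8, 2.24, -2.32, 0, 0, 0, 0, 0.8, 2.24, -2.32, 0, 0, 0, 0, 0.8, 2.24, -2.32, 0, 0, 0, 0, 0.8, 2.24, -2.32, 0, 0, 0, 0, 0.8, 2.24, -2.32, 0, 0, 0, 0, 0.8, 2.24, -2.32, 0, 0, 0, 0, 0.8, 2.24, -2.32, 0, 0, 0, 0, 0.8, 2.24, -2.32, 0, 0, 0, 0, 0.8, 2.24, -2.32, 0, 0, 0, 0, 0.8, 2.24, -2.32, 0, 0, 0, 0, 0.8, 2.24, -2.32, 0, 0, 0, 0, 0.8], newtons=60)

```text
clock: 2.67
ee_pos: [596.6, -95.8, 231.3]
orientation: [0.0, 1.0, 0.0, 0.0]
force: [-0.6, -0.7, -0.7]
width: 68.6
grasp_force: 0.0
```

Run:
```python
from h import *
np.set_printoptions(precision=3,suppress=True)
s=manip.read_state(); print(s["clock"],s["ee_pos"],s["orientation"],s["width"],s["joint_positions"])
f=manip.grab_frame("wrist")
print(f["eye"],att(f)[:,2])
for r in manip.landmark_of("wrist","lid_knob")[:2]:
    print(r["conf"],r["location"],pt_z(f,*r["location"],160,True))
f=manip.grab_frame("side")
for r in manip.trace("side","lid_knob")[:1]:
    p=cloud(f,r["region"]); q=p[(p[:,2]>140)&(abs(p[:,1]+97)<40)&(abs(p[:,0]-596)<40)]; print(len(q),q.min(0),q.max(0),q.mean(0))
```

```text
2.6667 [596.596 -95.757 231.306] [0. 1. 0. 0.] 68.63028159020196 [-0.286  0.489  1.292 -0.     1.36   1.285]
[678.687 -95.52  373.196] [-0.319 -0.    -0.948]
0.88 [321.5, 257.1] [596.42 -96.84 160.  ]
214 [ 584.387 -108.333  140.371] [608.368 -83.683 173.254] [594.492 -91.414 160.864]
```

Request:
servo_tool(increments=[0, 0.1, 1.5, 0, 0, 0, 0.8, 0, 0, 1.5, 0, 0, 0, 0.8, 0, 0, 1.5, 0, 0, 0, 0.8, 0, 0, 1.5, 0, 0, 0, 0.8, 0, 0, 1.5, 0, 0, 0, 0.8, 0, 0, 1.5, 0, 0, 0, 0.8, 0, 0, 0.1, 0, 0, 0, 0.8, 0, 0, 0, 0, 0, 0, 0, 0, 0, 0, 0, 0, 0, 0, 0, 0, 0, 0, 0, 0, 0, 0, 0, 0, 0, 0, 0, 0, 0, 0, 0, 0, 0, 0, 0, 0, 0, 0, 0, 0, 0, 0], newtons=60)

```text
clock: 3.95
ee_pos: [596.1, -98.5, 141.9]
orientation: [0.001, 1.0, 0.0, 0.001]
force: [-2.1, -0.7, 6.7]
width: 22.5
grasp_force: 58.7
```

Request:
servo_tool(increments=[0, 0, -0.5, 0, 0, 0, 0, 0, 0, -1, 0, 0, 0, 0, 0, 0, -1, 0, 0, 0, 0, 0, 0, -1, 0, 0, 0, 0, 0, 0, -1, 0, 0, 0, 0, 0, 0, -1, 0, 0, 0, 0, 0, 0, -1, 0, 0, 0, 0, 0, 0, -0.5, 0, 0, 0, 0, 0, 0, 0, 0, 0, 0, 0])

```text
clock: 4.7
ee_pos: [596.3, -98.3, 212.1]
orientation: [0.0, 1.0, 0.0, 0.001]
force: [0.1, -0.2, -2.9]
width: 22.2
grasp_force: 58.9
```

Run:
```python
from h import *
np.set_printoptions(precision=3,suppress=True)
s=manip.read_state(); print(s["clock"],s["ee_pos"],s["width"],s["grasp_force"],s["force"],s["torque"])
f=manip.grab_frame("side"); save(f,"pics/side1.png")
```

```text
4.7 [596.316 -98.34  212.083] 22.17557165840878 58.90748613014239 [ 0.081 -0.249 -2.89 ] [0.024 0.007 0.042]
```

View pics/side1.png

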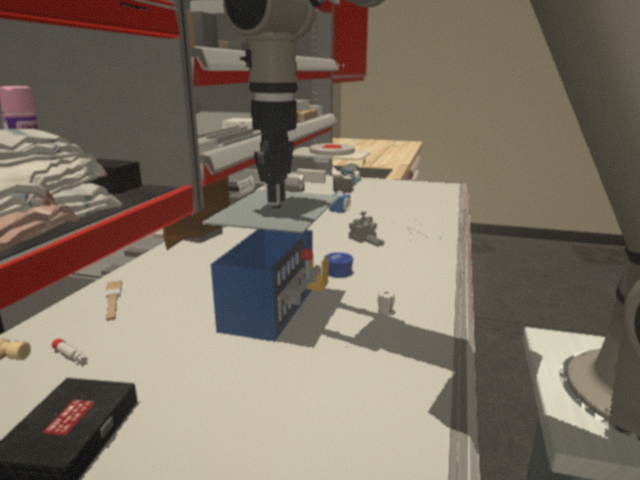

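The lid hangs level in the fingers, and the red ball now shows at (307,256). Next I carry the lid to the free area on the left.

Request:
servo_tool(increments=[-0.4, -1.2, 0, 0, 0, 0, 0, -0.97, -2.4, 0, 0, 0, 0, 0, -0.97, -2.4, 0, 0, 0, 0, 0, -0.97, -2.4, 0, 0, 0, 0, 0, -0.97, -2.4, 0, 0, 0, 0, 0, -0.97, -2.4, 0, 0, 0, 0, 0, -0.97, -2.4, 0, 0, 0, 0, 0, -0.97, -2.4, 0, 0, 0, 0, 0, -0.97, -2.4, 0, 0, 0, 0, 0, -0.97, -2.4, 0, 0, 0, 0, 0, -0.97, -2.4, 0, 0, 0, 0, 0, -0.97, -2.4, 0, 0, 0, 0, 0, -0.5, -1.2, 0, 0, 0, 0, 0, 0, 0, 1, 0, 0, 0, 0, 0, 0, 2, 0, 0, 0, 0, 0, 0, 2, 0, 0, 0, 0, 0, 0, 2, 0, 0, 0, 0, 0, 0, 2, 0, 0, 0, 0, 0, 0, 2, 0, 0, 0, 0, 0, 0, 2, 0, 0, 0, 0])

```text
clock: 6.42
ee_pos: [479.1, 189.4, 78.5]
orientation: [0.0, 1.0, -0.0, -0.001]
force: [0.3, -0.1, -2.7]
width: 22.4
grasp_force: 59.1
```

Request:
servo_tool(increments=[0, 0, 2, 0, 0, 0, 0, 0, 0, 2, 0, 0, 0, 0, 0, 0, 1, 0, 0, 0, 0, 0, 0, 0.6, 0, 0, 0, 0, 0, 0, 0.4, 0, 0, 0, 0, 0, 0, 0, 0, 0, 0, 0, 0, 0, 0, 0, 0, 0, 0])

```text
clock: 7.0
ee_pos: [480.4, 189.9, 20.9]
orientation: [-0.0, 1.0, -0.0, 0.001]
force: [0.3, 0.2, -3.5]
width: 22.5
grasp_force: 59.1
```

Request:
servo_tool(increments=[0, 0, 0.2, 0, 0, 0, 0, 0, 0, 0.2, 0, 0, 0, 0, 0, 0, 0.1, 0, 0, 0, 0, 0, 0, 0, 0, 0, 0, 0])

```text
clock: 7.33
ee_pos: [480.3, 189.9, 15.9]
orientation: [-0.0, 1.0, 0.0, 0.001]
force: [-0.1, -1.0, 1.9]
width: 22.5
grasp_force: 59.5
```

Contact (force +1.9 N). Release, raise, and look.

Request:
servo_tool(increments=[0, 0, 0, 0, 0, 0, 0.6, 0, 0, 0, 0, 0, 0, 0.6, 0, 0, 0, 0, 0, 0, 0.6, 0, 0, 0, 0, 0, 0, 0.6, 0, 0, -1, 0, 0, 0, 0.6, 0, 0, -2, 0, 0, 0, 0.6, 0, 0, -2.5, 0, 0, 0, 0.6, 0, 0, -3, 0, 0, 0, 0.6, 0, 0, -3, 0, 0, 0, 0.6, 0, 0, -3, 0, 0, 0, 0.6, 0, 0, -3, 0, 0, 0, 0.6, 0, 0, -2.5, 0, 0, 0, 0.6])

```text
clock: 8.33
ee_pos: [480.0, 189.9, 218.5]
orientation: [-0.0, 1.0, 0.0, 0.001]
force: [1.5, -0.0, -0.2]
width: 51.2
grasp_force: 0.0
```

Run:
```python
from h import *
np.set_printoptions(precision=1,suppress=True)
s=manip.read_state(); print(s["clock"],s["ee_pos"],s["width"])
for c in ["top","side","wrist"]:
    f=manip.grab_frame(c); save(f,f"pics/{c}2.png")
    fi=c=="wrist"
    for n,z in [("lid_knob",34),("bolt_ball",114),("gate_hinge",74),("keeper_lip",54),("cage",0)]:
        for r in manip.landmark_of(c,n)[:1]:
            u,v=r["location"]; print(c,n,round(r["conf"],2),np.array([u,v]), pt_z(f,u,v,z,fi))
    if not fi:
        b=f["frame"].astype(int); m=(b[:,:,0]>110)&(b[:,:,1]<60)&(b[:,:,2]<60)
        p=cloud(f,m); k=(abs(p[:,0]-540)<40)&(abs(p[:,1]+100)<60)&(abs(p[:,2]-110)<30); q=p[k]; print("red",len(q), *( [q.min(0),q.max(0),q.mean(0)] if len(q) else []))
        for r in manip.trace(c,"lid_knob")[:1]:
            p=cloud(f,r["region"]); q=p[(abs(p[:,2]-6)<8)]; print("lid",np.median(p,0),np.percentile(p[:,2],[2,10,50,90,98]),cv2.minAreaRect(q[:,:2].astype(np.float32)))
f=None
a=cv2.imread("pics/top2.png")[150:330,240:460]; b=cv2.imread("pics/side2.png")[200:350,200:400]
cv2.imwrite("pics/crop2.png",np.vstack([cv2.resize(a,(440,360)),np.zeros((0,440,3),np.uint8)]))
cv2.imwrite("pics/crop3.png",cv2.resize(b,(800,600),interpolation=cv2.INTER_CUBIC))
```

```text
8.3333 [480.  189.9 218.5] 51.17579651106722
top lid_knob 0.89 [182.1 280.9] [479.9 194.4  34. ]
top bolt_ball 0.95 [329.  239.2] [ 543.8 -114.1  114. ]
top gate_hinge 0.88 [271.1 234.8] [564.    3.1  74. ]
top keeper_lip 0.65 [353.  246.5] [ 538.  -163.1   54. ]
top cage 0.93 [319.5 215.5] [617.9 -95.3   0. ]
red 69 [ 536.5 -122.   116.3] [ 553.8 -104.6  127.1] [ 544.5 -114.   123. ]
lid [465.5 174.1   8.3] [ 3.5  5.5  8.3 11.2 15. ] ((478.02313232421875, 190.35110473632812), (170.77056884765625, 233.45289611816406), 0.856090247631073)
side lid_knob 0.7 [283.1 401. ] [483.  194.2  34. ]
side gate_hinge 0.89 [272.7 302.3] [566.1  11.   74. ]
side keeper_lip 0.95 [316.2 275.6] [ 540.6 -156.8   54. ]
side cage 0.89 [268. 308.] [ 621.1 -100.5    0. ]
red 63 [ 536.3 -148.8  109.4] [ 564.5 -103.5  123.3] [ 545.3 -108.1  116.2]
lid [478.3 210.1   8.6] [ 6.9  7.6  8.6  9.6 33.2] ((482.28076171875, 182.808349609375), (245.72036743164062, 175.19631958007812), 89.43404388427734)
wrist lid_knob 0.91 [317.5 210.1] [482.2 191.7  34. ]
wrist gate_hinge 0.81 [536.6 131.3] [564.2   6.9  74. ]
wrist cage 0.59 [577.9  90.3] [618.5 -97.6   0. ]
```

View pics/crop3.png

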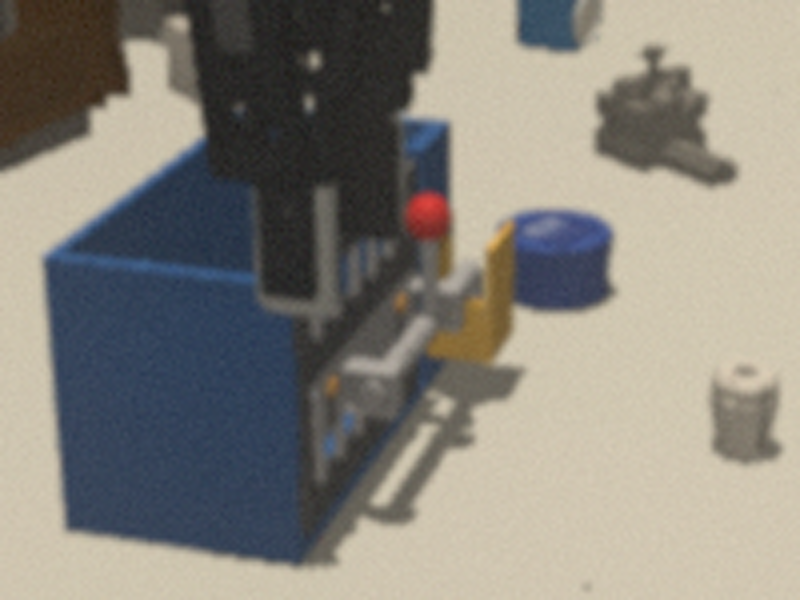

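View pics/top2.png

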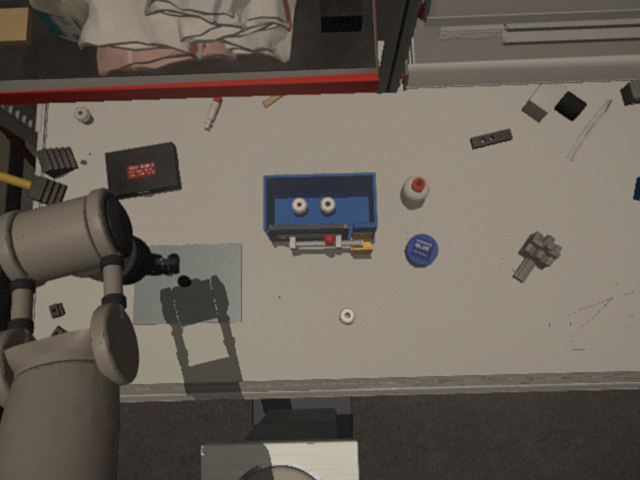

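The crop shows the red ball at (428,215) on its stem in front of the gate, with the barrel brackets below it and the yellow keeper at (480,310). In the top view the lid lies flat on the worktop at px 135–241 × 245–325, well clear of the cage. The ball measures (544,−114,114), as it should.

Request:
servo_tool(increments=[0.24, 1.4, 0, 0, 0, 0, 0.55, 0.54, 2.5, 0, 0, 0, 0, 0.55, 0.54, 2.5, 0, 0, 0, 0, 0.55, 0.54, 2.5, 0, 0, 0, 0, 0.55, 0.54, 2.5, 0, 0, 0, 0, 0.55, 0.54, 2.5, 0, 0, 0, 0, 0.55, 0.54, 2.5, 0, 0, 0, 0, 0.55, 0.54, 2.5, 0, 0, 0, 0, 0.55, 0.54, 2.5, 0, 0, 0, 0, 0.55, 0.54, 2.5, 0, 0, 0, 0, 0.55, 0.54, 2.5, 0, 0, 0, 0, 0.55, 0.54, 2.5, 0, 0, 0, 0, 0.55, 0.25, 1.5, 0, 0, 0, 0, 0.55, 0, 0, 1, 0, 0, 0, 0.55, 0, 0, 2, 0, 0, 0, 0.55, 0, 0, 2, 0, 0, 0, 0.55, 0, 0, 1, 0, 0, 0, 0.55, 0, 0, 0, 0, 0, 0, 0.55])

```text
clock: 10.83
ee_pos: [542.6, -112.7, 152.6]
orientation: [-0.001, 1.0, 0.0, -0.003]
force: [-1.0, 0.2, -0.2]
width: 46.9
grasp_force: 0.0
```

Run:
```python
from h import *
np.set_printoptions(precision=1,suppress=True)
s=manip.read_state(); print(s["clock"],s["ee_pos"],s["width"],s["joint_positions"])
f=manip.grab_frame("wrist"); save(f,"pics/wrist4.png")
for n,z in [("bolt_ball",114),("gate_hinge",74),("keeper_lip",54)]:
    for r in manip.landmark_of("wrist",n)[:1]:
        u,v=r["location"]; print(n,round(r["conf"],2),np.array([u,v]), pt_z(f,u,v,z,True))
b=f["frame"].astype(int); m=(b[:,:,0]>90)&(b[:,:,1]<60)&(b[:,:,2]<60)
n,l,st,c=cv2.connectedComponentsWithStats(m.astype(np.uint8))
for i in range(1,n):
    if st[i,4]>40: print(st[i],c[i],pt_z(f,*c[i],114,True))
```

```text
10.8333 [ 542.6 -112.7  152.6] 46.94212817674748 [-0.3  0.5  1.6  0.   1.1  1.2]
bolt_ball 0.71 [324.  270.4] [ 547.3 -114.8  114. ]
gate_hinge 0.77 [141. 220.] [564.6   6.6  74. ]
keeper_lip 0.7 [387.6 239.6] [ 544.2 -159.3   54. ]
[581  76  29  39 353] [588.8  96.7] [ 650.8 -265.8  114. ]
[599  87  40  21 485] [616.  96.] [ 655.5 -289.5  114. ]
[ 304  253   40   40 1266] [323.5 272.2] [ 546.2 -114.6  114. ]
```

View pics/wrist4.png

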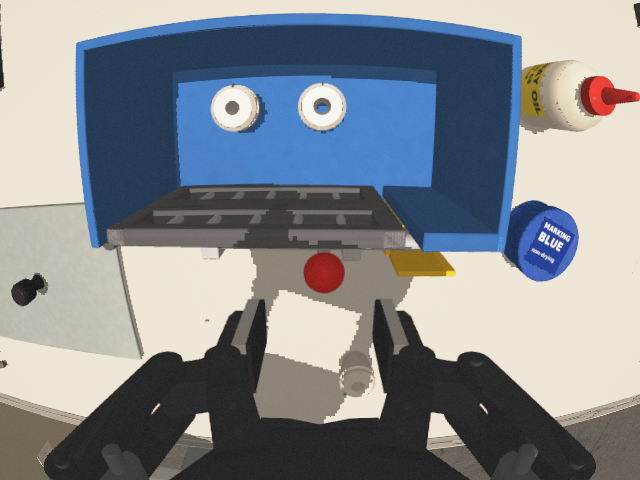

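The ball is at (324,271) between the open fingers, and the gate front is at row 246, so there is a gap behind the ball. It measures (546,−114.5). I descend slightly front of centre and close.

Request:
servo_tool(increments=[0.1, 0.17, 1, 0, 0, 0, 0.55, 0, 0, 1, 0, 0, 0, 0.55, 0, 0, 1, 0, 0, 0, 0.55, 0, 0, 1, 0, 0, 0, 0.55, 0, 0, 1, 0, 0, 0, 0.55, 0, 0, 0.7, 0, 0, 0, 0.55, 0, 0, 0, 0, 0, 0, 0.55], newtons=40)

```text
clock: 11.62
ee_pos: [544.1, -115.5, 96.2]
orientation: [-0.001, 1.0, -0.0, -0.002]
force: [-0.5, -0.3, 1.5]
width: 46.8
grasp_force: 0.0
```

Request:
servo_tool(increments=[0, 0, 0, 0, 0, 0, 0, 0, 0, 0, 0, 0, 0, 0, 0, 0, 0, 0, 0, 0, 0, 0, 0, 0, 0, 0, 0, 0, 0, 0, 0, 0, 0, 0, 0, 0, 0, 0, 0, 0, 0, 0, 0, 0, 0, 0, 0, 0, 0], newtons=40)

```text
clock: 12.2
ee_pos: [545.5, -116.0, 98.7]
orientation: [0.0, 1.0, 0.0, 0.0]
force: [-0.5, -0.2, 2.5]
width: 19.6
grasp_force: 39.2
```

Request:
servo_tool(increments=[0, 0, -0.3, 0, 0, 0, 0, 0, 0, -0.3, 0, 0, 0, 0, 0, 0, -0.3, 0, 0, 0, 0, 0, 0, -0.4, 0, 0, 0, 0, 0, 0, 0, 0, 0, 0, 0, 0, 0, 0, 0, 0, 0, 0])

```text
clock: 12.7
ee_pos: [545.3, -115.9, 111.6]
orientation: [0.0, 1.0, -0.0, 0.0]
force: [1.0, 0.5, -2.2]
width: 19.4
grasp_force: 39.2
```

```bash
python3 - <<'E'
from h import *
np.set_printoptions(precision=1,suppress=True)
s=manip.read_state(); print(s["clock"],s["ee_pos"],s["width"],s["grasp_force"],s["force"],s["torque"])
f=manip.grab_frame("side"); save(f,"pics/side5.png")
b=f["frame"].astype(int); m=(b[:,:,0]>110)&(b[:,:,1]<60)&(b[:,:,2]<60)
p=cloud(f,m); q=p[(abs(p[:,0]-540)<40)&(abs(p[:,1]+100)<60)&(abs(p[:,2]-120)<35)]
print(len(q), q.min(0),q.max(0),q.mean(0)) if len(q) else print("none")
E
python3 -c "
import cv2;a=cv2.imread('pics/side5.png')[200:350,200:400];cv2.imwrite('pics/crop5.png',cv2.resize(a,(800,600),interpolation=cv2.INTER_CUBIC))"
```

```text
12.7 [ 545.3 -115.9  111.6] 19.35060590500575 39.2132431268692 [ 1.   0.5 -2.2] [-0.  -0.1 -0. ]
none
```

View pics/crop5.png

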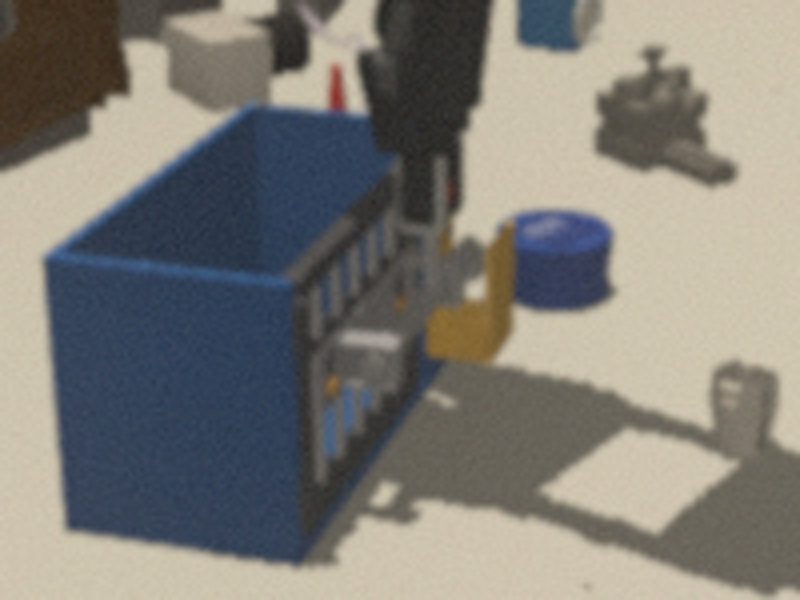

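The barrel bracket has risen in the crop from about (375,380) to (370,350), and the gripper carries −2.2 N, which matches the bolt's weight. Next I draw it 36 mm toward +y.

Request:
servo_tool(increments=[0, -0.4, 0, 0, 0, 0, 0, 0, -0.4, 0, 0, 0, 0, 0, 0, -0.4, 0, 0, 0, 0, 0, 0, -0.4, 0, 0, 0, 0, 0, 0, -0.4, 0, 0, 0, 0, 0, 0, -0.4, 0, 0, 0, 0, 0, 0, -0.4, 0, 0, 0, 0, 0, 0, -0.4, 0, 0, 0, 0, 0, 0, -0.4, 0, 0, 0, 0, 0, 0, 0, 0, 0, 0, 0, 0, 0, 0, 0, 0, 0, 0, 0])

```text
clock: 13.67
ee_pos: [545.3, -79.4, 111.3]
orientation: [-0.0, 1.0, 0.0, 0.0]
force: [1.3, 0.3, -2.0]
width: 19.3
grasp_force: 39.2
```

Request:
servo_tool(increments=[-0.3, -0.073, 0, 0, 0, 2, 0, -0.3, -0.073, 0, 0, 0, 2, 0, -0.3, -0.073, 0, 0, 0, 2, 0, -0.3, -0.073, 0, 0, 0, 2, 0, -0.3, -0.073, 0, 0, 0, 2, 0])

```text
clock: 14.08
ee_pos: [530.6, -75.2, 111.4]
orientation: [-0.0, 0.996, -0.088, 0.0]
force: [3.1, 0.7, -1.8]
width: 19.4
grasp_force: 39.2
```

Request:
servo_tool(increments=[-0.3, -0.073, 0, 0, 0, 2, 0, -0.3, -0.073, 0, 0, 0, 2, 0, -0.3, -0.073, 0, 0, 0, 2, 0, -0.3, -0.073, 0, 0, 0, 2, 0, -0.3, -0.073, 0, 0, 0, 2, 0, -0.3, -0.073, 0, 0, 0, 2, 0, -0.3, -0.073, 0, 0, 0, 2, 0, -0.3, -0.073, 0, 0, 0, 2, 0, -0.3, -0.073, 0, 0, 0, 2, 0, -0.3, -0.073, 0, 0, 0, 2, 0, -0.3, -0.073, 0, 0, 0, 2, 0, 0, 0, 0, 0, 0, 0, 0, 0, 0, 0, 0, 0, 0, 0, 0, 0, 0, 0, 0, 0, 0])

```text
clock: 15.25
ee_pos: [502.7, -56.8, 111.4]
orientation: [0.0, 0.961, -0.275, 0.0]
force: [2.5, -0.5, -1.7]
width: 19.4
grasp_force: 39.2
```

Run:
```python
from h import *
np.set_printoptions(precision=1,suppress=True)
s=manip.read_state(); print(s["clock"],s["ee_pos"],s["width"],s["grasp_force"],s["force"],s["torque"])
f=manip.grab_frame("wrist"); save(f,"pics/wrist6.png")
f=manip.grab_frame("top")
for n,z in [("lid_knob",34),("oil",0),("tin",0),("collet",0),("bolt_ball",128)]:
    for r in manip.landmark_of("top",n)[:1]: print(n,r["conf"],pt_z(f,*r["location"],z))
```

```text
15.25 [502.7 -56.8 111.4] 19.406444580291453 39.22360360622406 [ 2.5 -0.5 -1.7] [-0.1 -0.3 -0. ]
lid_knob 0.66 [477.4 193.9  34. ]
oil 0.79 [ 661.8 -297.6    0. ]
tin 0.8 [ 529.2 -310.2    0. ]
collet 0.59 [ 400.3 -141.8    0. ]
```

View pics/wrist6.png

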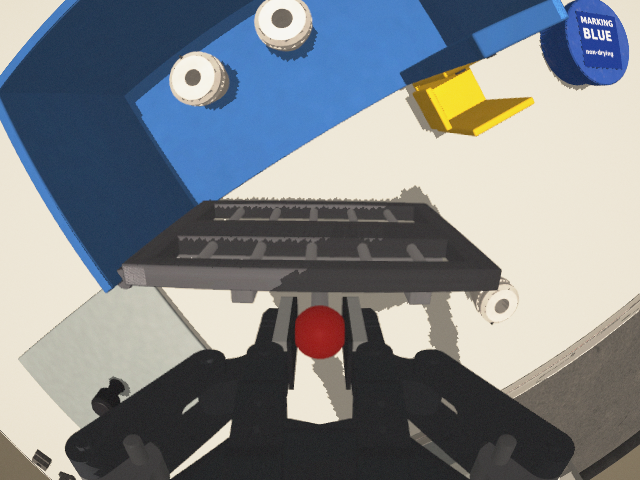

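The ball is held at (320,332) and the gate stands about 30° off the cage front, with its free end at (500,275). The keeper at (470,105) is clear. The collet, tin, oil bottle and lid are where they were.

```bash
python3 -c "
from station import manip
print(manip.sign_off())"
```

```text
the job is handed in; nothing more can be done
None
```

I handed the job in with the lid lying flat on the worktop, the bolt lifted and drawn about 36 mm, and the gate held about 30° open by the gripper on the red ball; the oil bottle, tin and collet showed no disturbance in the last check, and the hand-in returned no verdict.

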